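# Fetch the yellow plug-gauge case from its display peg

### The arm

A 7-joint arm with a two-finger parallel gripper is mounted at the origin on the work surface. World frame = base frame: x ahead of the robot, y to its left, z up, the work surface at z = 0. Lengths are in m, angles in rad, forces in N, time in s.
With the tool pointing down it reaches from about 0.4 to 0.875 m from the base axis. Payload 4.4 kg.
Tool frame: the origin (TCP) lies at the very end of the fingers, on their centre line; the grasp point (between the pads) lies 19 mm behind it; z points along the fingers, y is the direction in which the jaws open and shut (so a half turn about z gives the same grasp; the last joint's range is limited). The gripper opens to 85 mm and grips with 20 to 120 N. Pads are 22 mm wide; open, the fingers measure 114 mm over their backs; the gripper's body (76 mm by 85 mm) begins 54 mm behind the grasp point. The pads swing forward as they close: fully open they stand 13 mm farther back than shut.
Start: joints at [-1.234, 0.628, 0.038, 1.517, -0.027, 0.996, -0.02], TCP at [0.255, 0.598, 0.231] pointing down, gripper open.
Joint ranges: [-3.06, 3.06], [-0.37, 2.12], [-1.25, 1.32], [0.18, 2.47], [-1.1, 4.24], [0.23, 1.98], [-2.94, 2.94]. Speed limits (rad/s): [2.57, 2.57, 3.14, 3.14, 3.14, 3.14, 3.14].

### API

Orientations are given as a unit quaternion [x, y, z, w].
In Python, from bench import reach, move_linear, movej, set_gripper, wait, inverse_kinematics, get_obs, capture, MotionError, hand_in gives the robot as it stands. The module is installed in compiled form; this text tells all that it offers. Calls block until the motion is done:
- reach(position, orientation): joint-space move of the TCP to a pose.
- move_linear(position, vel=0.15, rotation=None): straight line of the TCP; rotation=None keeps the orientation; vel is the mean speed in m/s.
- movej(angles): joint-space move.
- set_gripper(opening, f_grip=None): opening from 0.0 (shut) to 1.0 (fully open); f_grip is the grip in N (None keeps the last); returns when the fingers have stopped.
- wait(seconds).
- inverse_kinematics(position, orientation): joint angles nearest the present ones, or None.
- get_obs(): the state.
- capture(name): name is "scene" or "top" or "wrist"; returns a dict with "img" (384x512x3 uint8, blue, green, red), "vertical_fov" (degrees; the focal length in pixels is half the picture's height over the tangent of half this angle, whatever the lens; pixels are square), "cx", "cy" (the principal point, pixels), "world_from_camera" (4x4, takes a point from camera to world coordinates). Camera axes: x right, y down, z forward; pixel columns grow to the right and rows downward; lengths in m; the calibration is good to about 2 mm. A picture is of the moment at which its call begins. There is no depth.
A pose or a line that the arm cannot do raises MotionError and nothing moves.
- hand_in(): hands the job in, once; it reports no verdict.
The state is a dict: "time": time; "q": joint angles; "qvel": joint speeds; "joint_torque": joint torques, N m; "ee_pos": TCP position; "tcp_rot": TCP orientation; "ft_force": force on the tool from outside, world axes, zero at the start; "moment": the same for the moment, N m; "grip_width": opening from 0.0 (shut) to 1.0 (fully open).
Only numpy, scipy, OpenCV 4.12 (cv2) and the standard library are available. Lean on these libraries where they do the work, as an engineer would, in place of code of your own. Each camera call takes 0.05 s, during which the arm holds its last target.

### The job

The next measuring exercise needs the yellow plug-gauge case. Lift its hang tab over the upturned tip of its display peg, slide it off the peg towards the robot, and set it down (do not drop it) standing upright on its base in the steel tray. Leave the green and the blue case hanging where they are, and let go of the yellow one.

Things in the scene. Friction and masses are not known exactly. Their poses are not given: they have to be found in the camera images.
- yellow_case: Yellow case, 130 mm tall, 0.1-0.2 kg, hung on one of the rack's 3 pegs. Origin: centre of underside, 72 mm above table at start; z up, -x (clear front) to the peg's free end, y across. z 0-70: box 34 deep (x), 50 wide (y). z 70-130: hang tab at x = 0, 10 thick, 50 wide, its window 30 wide from z 78 to 118; the peg bears on the window's top edge. Grip the tab's sides across y, z about 105.
- rack: Fixed steel rack; origin on the table under the crossbar's front face, z up. Rigid pegs at y -125, 0, 125 mm run to its -x (towards the robot): 10 wide, 6 high, top at z 190. Upturned tips 6 thick at x -95, 14 mm above the peg tops. Tabs hang at x -45 to -55: raise a case by 24 mm (over 14, under 34), then slide it 60 mm or more along -x. Crossbar: x 0 to 20, top at z 200.
- green_case: Green case of the same shape, size and axes as the yellow one, hanging on another peg of the same rack (which one varies); to be left alone.
- blue_case: Blue case of the same shape, size and axes as the yellow one, hanging on another peg of the same rack (which one varies); to be left alone.
- tray: Open, empty steel tray fixed to the table, left of the rack: 220 mm (its x) by 160 mm (its y), 22 mm high, walls and floor 4 mm thick. Origin: centre of its underside, on the table; the floor's upper face is at z = 4 mm.

How it is judged:
By the outcome, as a careful person would: the job done as asked, in the order asked, and still so for the second after the job is handed in, with the robot touching nothing.
It also fails if it takes over 38 s, if anything falls off the work surface, if the arm or the gripper's body presses on something with over 40 N, if the wrist force passes 120 N, or if a joint passes its speed limit or range.

## Working session

There is one attempt and no reset: what is moved stays moved. The work goes in short steps, each a Python script; the robot and the scene stay as the last script left them, time stands still between calls to the robot, and variables do not carry over. Pictures are saved under pics/ and viewed, and the job is handed in when it is done.

```bash
mkdir -p pics && python3 - <<'E'
from bench import *
import cv2, json, numpy as np
o=get_obs(); print(o['time'],o['ee_pos'],o['tcp_rot'],o['grip_width'])
for n in ('scene','top','wrist'):
    c=capture(n); cv2.imwrite(f'pics/{n}0.png',c['img'])
    np.savez(f'{n}0.npz',T=c['world_from_camera'],fov=c['vertical_fov'],cx=c['cx'],cy=c['cy'])
    print(n,c['vertical_fov'],c['cx'],c['cy'],np.round(c['world_from_camera'],3).tolist())
E
```

```text
0.0 [0.25450928 0.59742282 0.23037366] [ 2.00013012e-01  9.79792763e-01 -9.51151149e-04 -1.79142321e-04] 0.9984487130028021
scene 53.78177440519089 257.4091443184925 188.33418055804125 [[-0.241, 0.781, -0.576, 1.11], [0.971, 0.188, -0.151, 0.183], [-0.01, -0.596, -0.803, 0.813], [0.0, 0.0, 0.0, 1.0]]
top 54.14957865187185 262.6384922428224 187.4298469774601 [[0.027, -0.985, 0.168, 0.406], [-1.0, -0.029, -0.005, 0.048], [0.01, -0.168, -0.986, 1.013], [0.0, 0.0, 0.0, 1.0]]
wrist 61.29294138195719 258.07683114616793 192.69886652796515 [[0.392, 0.879, 0.271, 0.185], [0.92, -0.374, -0.117, 0.626], [-0.001, 0.295, -0.955, 0.373], [0.0, 0.0, 0.0, 1.0]]
```

View pics/scene0.png

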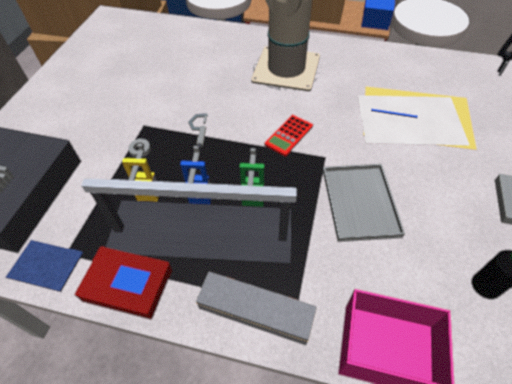

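View pics/top0.png

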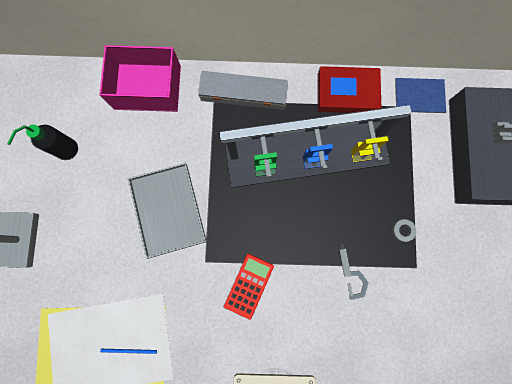

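View pics/wrist0.png

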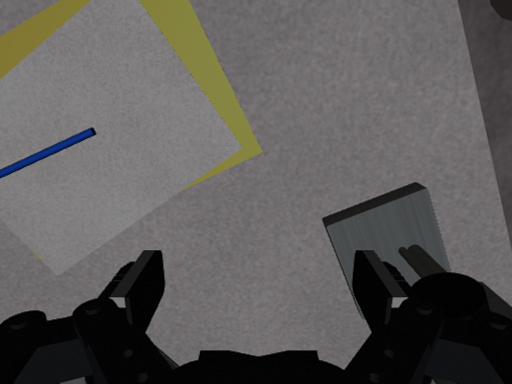

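The yellow case hangs on the right-hand peg (seen from the robot), at about (370,148) in the top view. The tray is at about (168,210). I'll enlarge both.

```bash
python3 - <<'E'
import cv2
t=cv2.imread('pics/top0.png')
cv2.imwrite('pics/topA.png',cv2.resize(t[95:195,210:420],None,fx=3.8,fy=3.8,interpolation=cv2.INTER_CUBIC))
cv2.imwrite('pics/topY.png',cv2.resize(t[115:170,335:415],None,fx=10,fy=10,interpolation=cv2.INTER_CUBIC))
cv2.imwrite('pics/topT.png',cv2.resize(t[155:265,120:215],None,fx=5.4,fy=5.4,interpolation=cv2.INTER_CUBIC))
s=cv2.imread('pics/scene0.png')
cv2.imwrite('pics/sceneA.png',cv2.resize(s[135:260,75:305],None,fx=3.4,fy=3.4,interpolation=cv2.INTER_CUBIC))
E
```

```text
(no output)
```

View pics/topA.png

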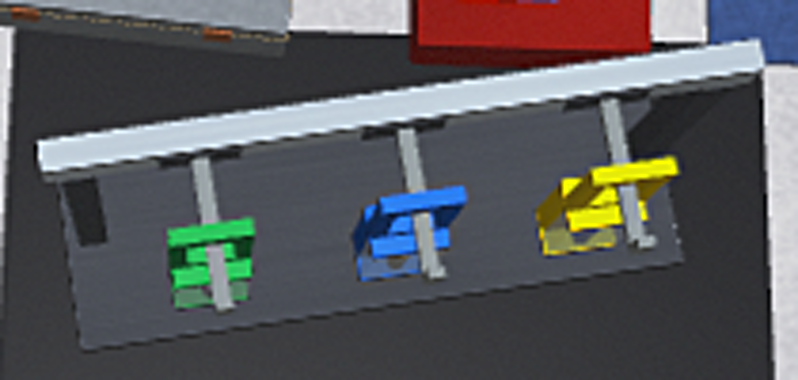

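View pics/topY.png

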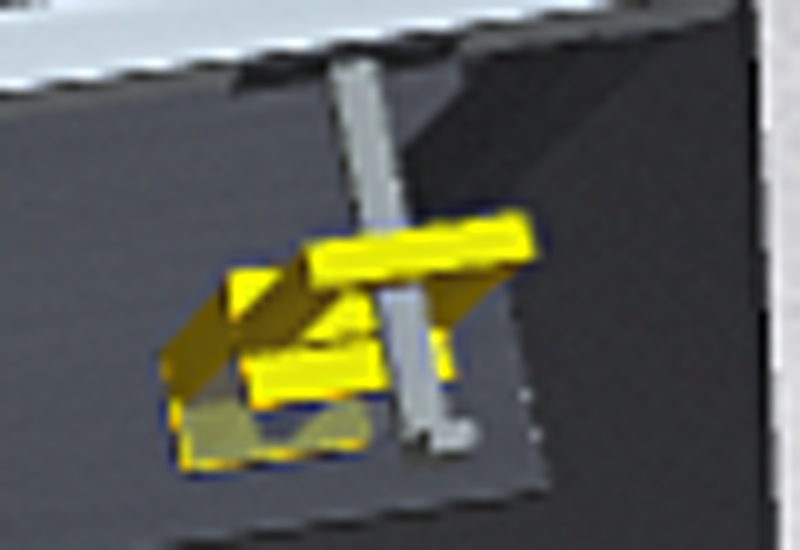

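View pics/topT.png

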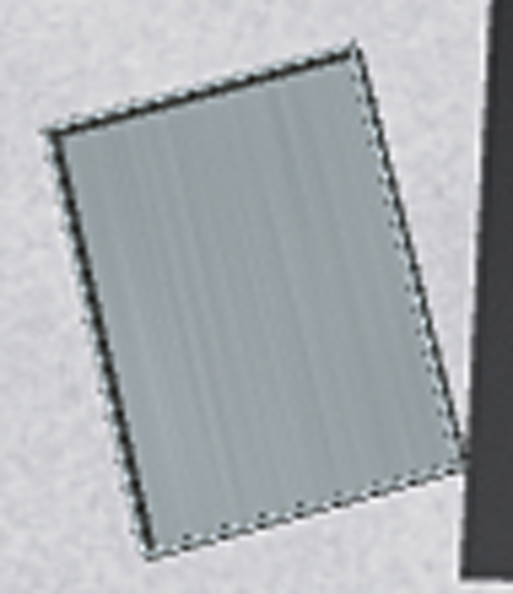

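View pics/sceneA.png

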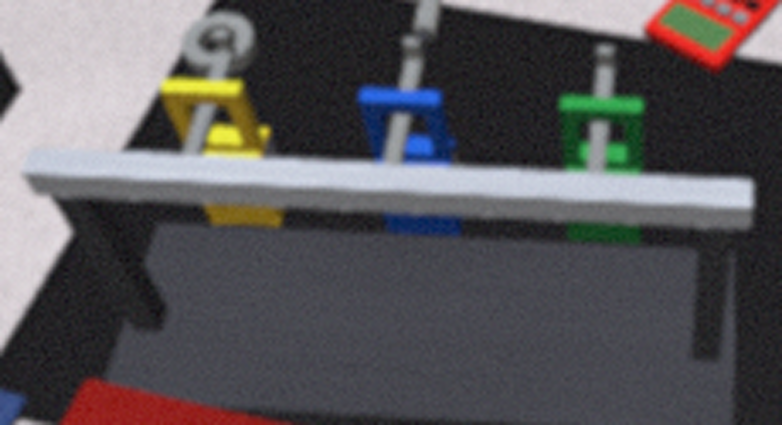

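```bash
cat > h.py <<'E'
import numpy as np
def cam(n):
    d=np.load(n+'.npz'); f=192/np.tan(np.radians(d['fov'])/2); return d['T'],f,d['cx'],d['cy']
def onz(n,px,z):
    T,f,cx,cy=cam(n); px=np.atleast_2d(np.array(px,float))
    d=np.c_[(px[:,0]-cx)/f,(px[:,1]-cy)/f,np.ones(len(px))]@T[:3,:3].T
    return T[:3,3]+d*((z-T[2,3])/d[:,2])[:,None]
def proj(n,P):
    T,f,cx,cy=cam(n); p=(np.atleast_2d(P)-T[:3,3])@T[:3,:3]
    return np.c_[f*p[:,0]/p[:,2]+cx,f*p[:,1]/p[:,2]+cy]
def crop(px,s,ox,oy): return (np.array(px,float)+.5)/s-.5+[ox,oy]
E
python3 - <<'E'
from h import *
np.set_printoptions(precision=4,suppress=True)
n='top0'
Y=onz(n,crop([(305,245),(528,212),(538,260),(315,290)],10,335,115),.202)
print('tab',Y,Y.mean(0)); e=lambda a,b:print('len',np.linalg.norm(b-a),'ang',np.degrees(np.arctan2(*(b-a)[1::-1])))
e(Y[0],Y[1]);e(Y[3],Y[2]);e(Y[3],Y[0])
C=onz(n,crop([(38,143),(760,42),(764,70),(40,172)],3.8,210,95),.2); print('bar',C);e(C[0],C[1]);e(C[3],C[2]);e(C[3],C[0])
T=onz(n,crop([(47,130),(355,45),(468,468),(150,558)],5.4,120,155),.022); print('tray',T,T.mean(0));
for i in range(4): e(T[i],T[(i+1)%4])
# scene checks: tab top corners
S=onz('scene0',crop([(160,80),(240,82),(244,97),(168,97)],3.4,75,135),.202);print('scene tab',S,S.mean(0))
S=onz('scene0',[(324,169),(384,165),(402,236),(336,240)],.022);print('scene tray',S,S.mean(0))
P=onz(n,crop([(355,65),(430,440)],10,335,115),.19);print('peg',P);e(P[1],P[0])
E
```

```text
tab [[ 0.6604 -0.1829  0.202 ]
 [ 0.6697 -0.2333  0.202 ]
 [ 0.6585 -0.2353  0.202 ]
 [ 0.65   -0.1849  0.202 ]] [ 0.6597 -0.2091  0.202 ]
len 0.05127292356286304 ang -79.62234979095717
len 0.05102666156665831 ang -80.41568772628425
len 0.010599980006406634 ang 11.17063753178431
bar [[ 0.667   0.1441  0.2   ]
 [ 0.7435 -0.2872  0.2   ]
 [ 0.7258 -0.2889  0.2   ]
 [ 0.6492  0.1421  0.2   ]]
len 0.4380125825537527 ang -79.94096035610244
len 0.4377539320773024 ang -79.92401273088672
len 0.01785461251540492 ang 6.453711328823507
tray [[0.5876 0.4033 0.022 ]
 [0.6353 0.2536 0.022 ]
 [0.4276 0.1862 0.022 ]
 [0.3807 0.3359 0.022 ]] [0.5078 0.2948 0.022 ]
len 0.15709217174237752 ang -72.32368501246336
len 0.2183765822980182 ang -162.01578108934825
len 0.1569278087640829 ang 107.36695361090936
len 0.2175302495594938 ang 18.02931203579038
scene tab [[ 0.661  -0.2341  0.202 ]
 [ 0.6508 -0.1841  0.202 ]
 [ 0.6617 -0.1766  0.202 ]
 [ 0.6728 -0.2229  0.202 ]] [ 0.6616 -0.2044  0.202 ]
scene tray [[0.4369 0.1935 0.022 ]
 [0.3851 0.3495 0.022 ]
 [0.5983 0.4013 0.022 ]
 [0.6458 0.251  0.022 ]] [0.5165 0.2988 0.022 ]
peg [[ 0.7075 -0.1986  0.19  ]
 [ 0.6193 -0.2138  0.19  ]]
len 0.08945059838962263 ang 9.754259443828317
```

Measurements against the given sizes:

| Item | Measured | Expected |
|---|---|---|
| Tab | 51×10.6 mm, centre ≈ (0.660, −0.207), yaw ≈ 10° | 50×10 mm |
| Peg line | 9.8° | agrees with the tab yaw |
| Tray | 157×218 mm, centre ≈ (0.510, 0.296), yaw 18° | 160×220 mm |

Next I'll check IK and hover above the tab.

```bash
cat >> h.py <<'E'
def quat(ydeg):  # tool down, tool y at heading ydeg
    a=np.radians((ydeg+90)/2); return [np.cos(a),np.sin(a),0.,0.]
TAB=np.array([.660,-.207]); U=np.array([np.cos(np.radians(10)),np.sin(np.radians(10))])
E
python3 - <<'E'
from bench import *
from h import *
import cv2
np.set_printoptions(precision=3,suppress=True)
for yd in (100,-80):
    for p in ([*TAB,.30],[*TAB,.155],[*(TAB-.15*U),.25],[.45,.03,.3],[.51,.296,.25],[.51,.296,.087]):
        print(yd,p,inverse_kinematics(p,quat(yd)))
E
```

```text
100 [np.float64(0.66), np.float64(-0.207), 0.3] [ 0.15   0.648  0.214  1.297 -0.137  1.212  2.116]
100 [np.float64(0.66), np.float64(-0.207), 0.155] [ 0.284  0.768 -0.038  1.459  0.034  0.915  1.982]
100 [np.float64(0.5122788370481688), np.float64(-0.23304722665003955), 0.25] [ 0.221  0.49   0.234  1.747 -0.138  0.92   2.258]
100 [0.45, 0.03, 0.3] [-0.232  0.259  0.132  1.951 -0.042  0.934  1.665]
100 [0.51, 0.296, 0.25] [-0.509  0.521 -0.1    1.668  0.061  0.956  1.115]
100 [0.51, 0.296, 0.087] [-0.502  0.733 -0.114  1.809  0.133  0.608  1.049]
-80 [np.float64(0.66), np.float64(-0.207), 0.3] [-0.141  0.765  0.843  1.307 -0.564  1.311 -0.696]
-80 [np.float64(0.66), np.float64(-0.207), 0.155] [-0.1    0.876  0.711  1.472 -0.625  1.028 -0.636]
-80 [np.float64(0.5122788370481688), np.float64(-0.23304722665003955), 0.25] [-0.259  0.73   1.12   1.76  -0.725  1.131 -0.3  ]
-80 [0.45, 0.03, 0.3] [-0.775  0.353  0.877  1.964 -0.327  0.972 -1.137]
-80 [0.51, 0.296, 0.25] [-1.017  0.618  0.734  1.683 -0.471  1.025 -1.521]
-80 [0.51, 0.296, 0.087] [-0.922  0.813  0.579  1.821 -0.657  0.709 -1.367]
```

```bash
python3 - <<'E'
from bench import *
from h import *
import cv2
move_linear([.255,.598,.34],vel=.25)
reach([*TAB,.30],quat(100))
o=get_obs(); print(o['time'],o['ee_pos'],o['tcp_rot'],o['ft_force'])
for n in ('wrist','top'):
    c=capture(n); cv2.imwrite(f'pics/{n}1.png',c['img'])
    np.savez(f'{n}1.npz',T=c['world_from_camera'],fov=c['vertical_fov'],cx=c['cx'],cy=c['cy'])
E
```

```text
3.8917 [ 0.6604243  -0.20580203  0.30001304] [-8.79410924e-02  9.96125623e-01  2.87632731e-04  1.59848596e-04] [-0.39027871  0.21164547  0.54580314]
```

View pics/wrist1.png

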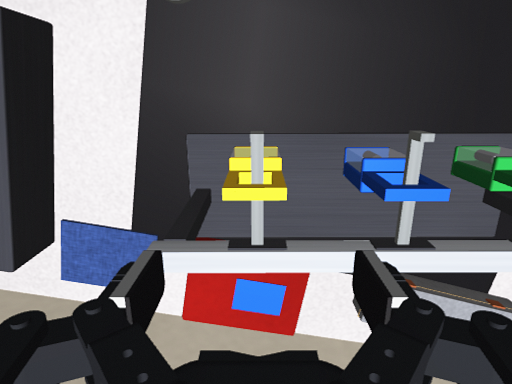

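The tab's top face is centred at about (254,190), in line with the finger midline (258). The peg runs along column 257. Checking its position:

```bash
python3 - <<'E'
import cv2
s=cv2.imread('pics/wrist1.png')
cv2.imwrite('pics/wrist1c.png',cv2.resize(s[120:260,200:310],None,fx=4.2,fy=4.2,interpolation=cv2.INTER_CUBIC))
E
```

```text
(no output)
```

View pics/wrist1c.png

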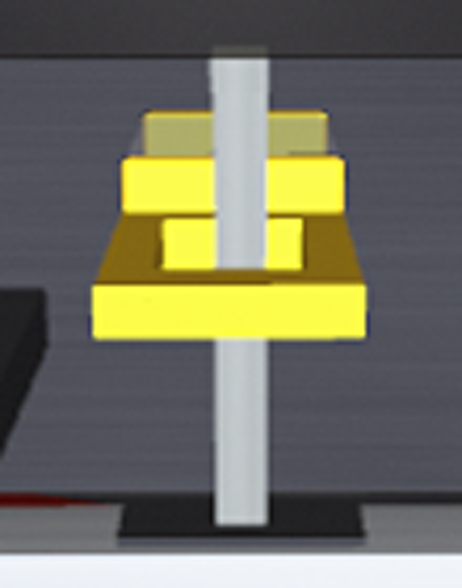

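```bash
python3 - <<'E'
from h import *
np.set_printoptions(precision=4,suppress=True)
Y=onz('wrist1',crop([(92,285),(366,285),(366,338),(92,338)],4.2,200,120),.202)
print(Y,Y.mean(0),np.linalg.norm(Y[1]-Y[0]),np.linalg.norm(Y[3]-Y[0]))
d=Y[1]-Y[0];print(np.degrees(np.arctan2(d[1],d[0])))
P=onz('wrist1',crop([(241,337),(240,525)],4.2,200,120),.19);print(P);d=P[1]-P[0];print(np.degrees(np.arctan2(d[1],d[0])))
E
```

```text
[[ 0.6594 -0.2353  0.202 ]
 [ 0.6506 -0.1856  0.202 ]
 [ 0.6607 -0.1836  0.202 ]
 [ 0.6696 -0.2338  0.202 ]] [ 0.6601 -0.2096  0.202 ] 0.0503800265568694 0.010279164425441426
100.07752649140461
[[ 0.6685 -0.2058  0.19  ]
 [ 0.7084 -0.199   0.19  ]]
9.750028302964061
```

The wrist view puts the tab at (0.660, −0.2096), yaw 10.0°, with sizes of 50.4×10.3 mm. That agrees with the top view, so I'll descend and grip.

```bash
sed -i 's/TAB=np.array(\[.660,-.207\])/TAB=np.array([.660,-.2096])/' h.py && python3 - <<'E'
from bench import *
from h import *
import cv2
def s(t):
    o=get_obs(); print(t,round(o['time'],2),np.round(o['ee_pos'],4),np.round(o['ft_force'],2),np.round(o['moment'],2),round(o['grip_width'],3))
s('0')
move_linear([*TAB,.23],vel=.15,rotation=quat(100)); s('mid')
move_linear([*TAB,.156],vel=.1); s('down')
set_gripper(0.0,60); s('grip')
for n in ('wrist','scene'):
    c=capture(n); cv2.imwrite(f'pics/{n}2.png',c['img'])
    np.savez(f'{n}2.npz',T=c['world_from_camera'],fov=c['vertical_fov'],cx=c['cx'],cy=c['cy'])
E
```

```text
0 3.99 [ 0.6603 -0.2061  0.3   ] [ 0.76  0.28 -0.49] [ 0.04  0.01 -0.05] 0.998
mid 4.61 [ 0.6605 -0.2098  0.2306] [-0.7   0.58  0.7 ] [-0.01 -0.07  0.04] 1.001
down 5.5 [ 0.6605 -0.2099  0.1567] [-0.42  0.92  0.25] [ 0.02 -0.01 -0.02] 0.999
grip 5.92 [ 0.6605 -0.2097  0.1569] [-0.91  0.8   4.11] [ 0.05  0.12 -0.  ] 0.575
```

View pics/wrist2.png

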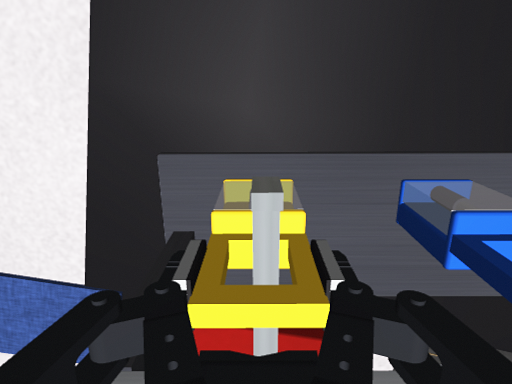

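View pics/scene2.png

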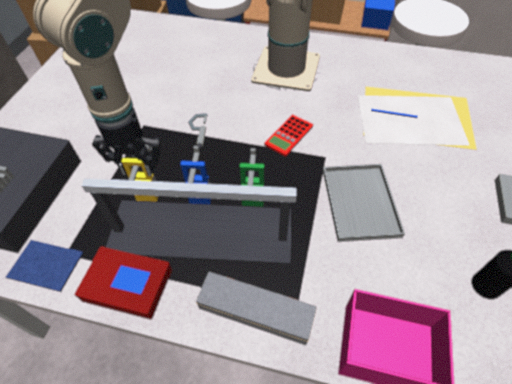

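Both pads hold the tab's sides at about (190,265) and (325,265), and the width of 0.575 is about 49 mm, as expected. Now I'll lift 24 mm.

```bash
python3 - <<'E'
from bench import *
from h import *
import cv2
def s(t):
    o=get_obs(); print(t,round(o['time'],2),np.round(o['ee_pos'],4),np.round(o['ft_force'],2),np.round(o['moment'],2),round(o['grip_width'],3))
p=get_obs()['ee_pos']
move_linear([*TAB,p[2]+.024],vel=.05); s('lift')
for n in ('wrist','top'):
    c=capture(n); cv2.imwrite(f'pics/{n}3.png',c['img'])
    np.savez(f'{n}3.npz',T=c['world_from_camera'],fov=c['vertical_fov'],cx=c['cx'],cy=c['cy'])
E
```

```text
lift 6.67 [ 0.6599 -0.2095  0.1808] [-0.1  -0.22 -2.04] [-0.02 -0.01 -0.02] 0.575
```

View pics/wrist3.png

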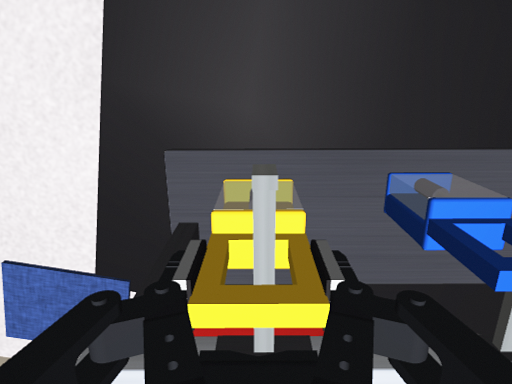

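The case sits exactly as before in the hand, with the tab's front edge still at row 305, and the load is about 2 N. The lift was clean, so I'll slide it off along the peg.

```bash
python3 - <<'E'
from bench import *
from h import *
import cv2
def s(t):
    o=get_obs(); print(t,round(o['time'],2),np.round(o['ee_pos'],4),np.round(o['ft_force'],2),np.round(o['moment'],2),round(o['grip_width'],3)); return o
z=.1808
for d in (.035,.07,.14):
    move_linear([*(TAB-d*U),z],vel=.09); s(d)
for n in ('wrist','scene'):
    c=capture(n); cv2.imwrite(f'pics/{n}4.png',c['img'])
    np.savez(f'{n}4.npz',T=c['world_from_camera'],fov=c['vertical_fov'],cx=c['cx'],cy=c['cy'])
E
```

```text
0.035 7.32 [ 0.6261 -0.2155  0.181 ] [ 0.26 -0.15 -2.02] [-0.04 -0.02  0.04] 0.575
0.07 7.86 [ 0.592  -0.2215  0.181 ] [ 0.17  0.44 -2.51] [-0.   -0.05  0.03] 0.577
0.14 8.78 [ 0.523  -0.2337  0.1809] [-0.13  0.14 -1.62] [0.02 0.01 0.  ] 0.576
```

View pics/wrist4.png

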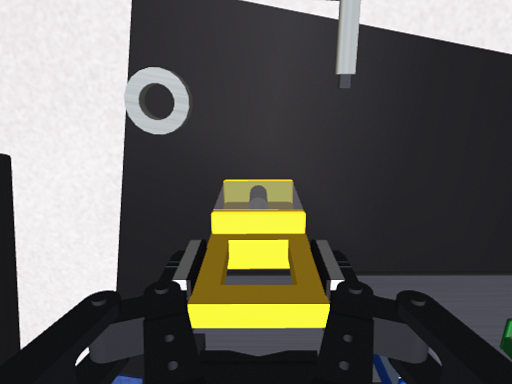

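View pics/scene4.png

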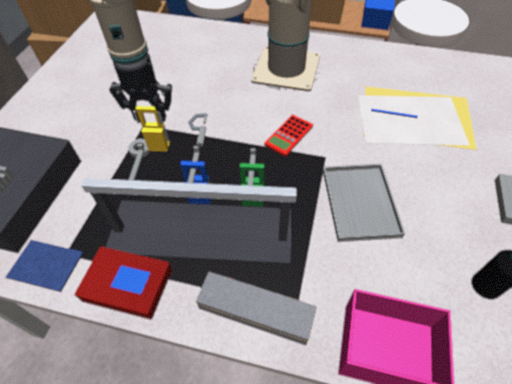

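The case is off the peg and unmoved in the hand, and green and blue are undisturbed. I'll carry it clear of the peg tips to above the tray.

```bash
python3 - <<'E'
from bench import *
from h import *
import cv2
def s(t):
    o=get_obs(); print(t,round(o['time'],2),np.round(o['ee_pos'],4),np.round(o['ft_force'],2),np.round(o['moment'],2),round(o['grip_width'],3)); return o
move_linear([.45,-.1,.26],vel=.18); s(1)
move_linear([.45,.06,.26],vel=.2); s(2)
move_linear([.51,.295,.19],vel=.18,rotation=quat(108)); s(3)
wait(.2)
for n in ('wrist','top'):
    c=capture(n); cv2.imwrite(f'pics/{n}5.png',c['img'])
    np.savez(f'{n}5.npz',T=c['world_from_camera'],fov=c['vertical_fov'],cx=c['cx'],cy=c['cy'])
E
```

```text
1 9.98 [ 0.4501 -0.1006  0.2598] [-0.36 -0.25 -2.29] [ 0.   -0.01 -0.03] 0.578
2 10.93 [0.4501 0.0585 0.2599] [ 0.29 -1.49 -1.54] [-0.04  0.   -0.01] 0.575
3 12.48 [0.5102 0.2938 0.1904] [-0.98  0.18 -2.11] [-0.05  0.03  0.03] 0.576
```

View pics/wrist5.png

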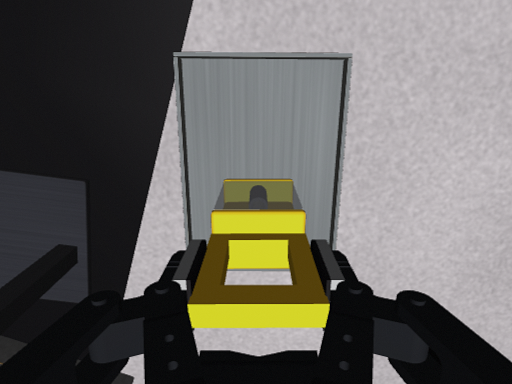

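View pics/top5.png

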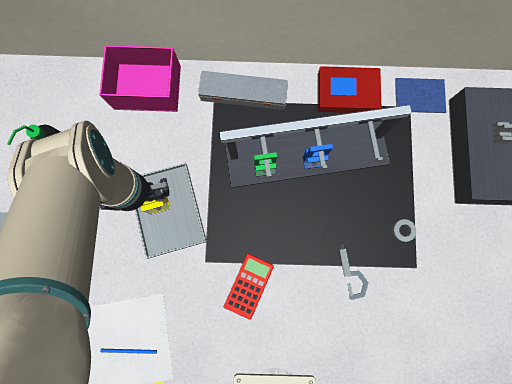

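```bash
python3 - <<'E'
from h import *
np.set_printoptions(precision=4,suppress=True)
Y=onz('wrist5',[(174,53.5),(351,54.5)],.022); m=Y.mean(0)
d=Y[1]-Y[0]; d/=np.linalg.norm(d); print(Y,np.linalg.norm(Y[1]-Y[0]),np.degrees(np.arctan2(d[1],d[0])))
print('centre',m+.11*np.array([d[1],-d[0],0]))
E
```

```text
[[0.4293 0.1894 0.022 ]
 [0.3818 0.3388 0.022 ]] 0.15683916786713364 107.6470698426653
centre [0.5104 0.2974 0.022 ]
```

The wrist view gives a tray centre of (0.510, 0.297) and an angle of 107.6°, so the case is over the middle. I'll lower it gently, watching for contact.

```bash
python3 - <<'E'
from bench import *
from h import *
import cv2
def s(t):
    o=get_obs(); print(t,round(o['time'],2),np.round(o['ee_pos'],4),np.round(o['ft_force'],2),np.round(o['moment'],2),round(o['grip_width'],3)); return o
C=[.510,.295]
move_linear([*C,.098],vel=.1); wait(.1); s('low')
z=.098
while z>.082:
    z-=.0015; move_linear([*C,z],vel=.02)
    f=[]
    for _ in range(3): wait(.03); f.append(get_obs()['ft_force'][2])
    m=np.median(f); print(round(z,4),round(m,2))
    if m>1.5: break
s('contact')
for n in ('wrist',):
    c=capture(n); cv2.imwrite(f'pics/{n}6.png',c['img'])
E
```

```text
low 13.95 [0.5105 0.2953 0.0988] [-0.82  0.01 -1.32] [-0.03 -0.02  0.02] 0.577
0.0965 -1.7
0.095 -1.57
0.0935 -1.88
0.092 -1.45
0.0905 -2.07
0.089 -2.05
0.0875 8.78
contact 16.4 [0.5101 0.295  0.0889] [-2.42 -0.58  8.78] [-0.23  0.6  -0.02] 0.576
```

View pics/wrist6.png

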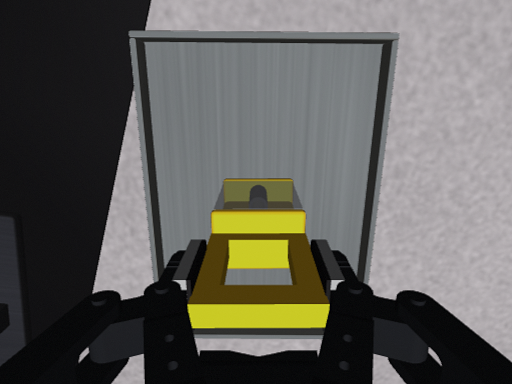

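Contact came at TCP z = 0.0889, exactly as predicted, at 8.8 N. The case is upright and well inside the walls, so I'll release and withdraw.

```bash
python3 - <<'E'
from bench import *
from h import *
import cv2
def s(t):
    o=get_obs(); print(t,round(o['time'],2),np.round(o['ee_pos'],4),np.round(o['ft_force'],2),np.round(o['moment'],2),round(o['grip_width'],3)); return o
set_gripper(0.7,20); s('rel'); 
set_gripper(1.0); s('open')
c=capture('wrist'); cv2.imwrite('pics/wrist7.png',c['img'])
E
```

```text
rel 16.72 [0.5101 0.2951 0.0875] [-0.63 -0.09 -0.36] [-0.03  0.01 -0.02] 0.7
open 17.1 [0.51   0.295  0.0874] [ 0.26  0.35 -0.26] [ 0.04  0.01 -0.03] 1.001
```

View pics/wrist7.png

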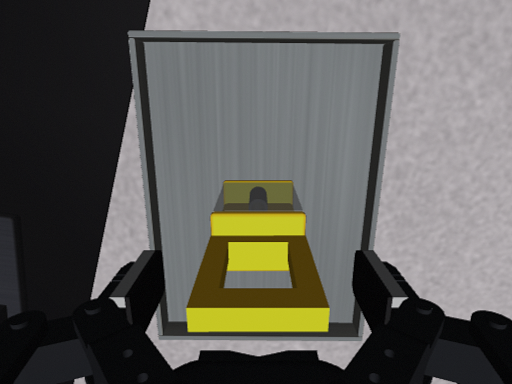

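The fingers are clear on both sides and the case is standing. I'll go straight up and then move away.

```bash
python3 - <<'E'
from bench import *
from h import *
import cv2
def s(t):
    o=get_obs(); print(t,round(o['time'],2),np.round(o['ee_pos'],4),np.round(o['ft_force'],2),np.round(o['moment'],2),round(o['grip_width'],3)); return o
move_linear([.510,.295,.30],vel=.15); s('up')
move_linear([.38,.34,.36],vel=.2); s('away')
wait(.2)
for n in ('scene','top','wrist'):
    c=capture(n); cv2.imwrite(f'pics/{n}8.png',c['img'])
    np.savez(f'{n}8.npz',T=c['world_from_camera'],fov=c['vertical_fov'],cx=c['cx'],cy=c['cy'])
s('end')
E
```

```text
up 18.72 [0.5095 0.2948 0.2991] [-0.79 -0.18 -0.52] [-0.03  0.02  0.01] 1.003
away 19.62 [0.3807 0.3393 0.3597] [ 0.05 -0.82 -0.88] [-0.04 -0.03 -0.02] 1.0
end 19.97 [0.3804 0.3396 0.3597] [0.08 0.81 0.01] [-0.03  0.01  0.04] 0.999
```

View pics/scene8.png

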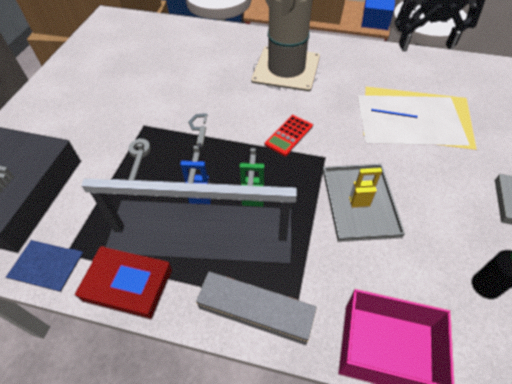

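View pics/wrist8.png

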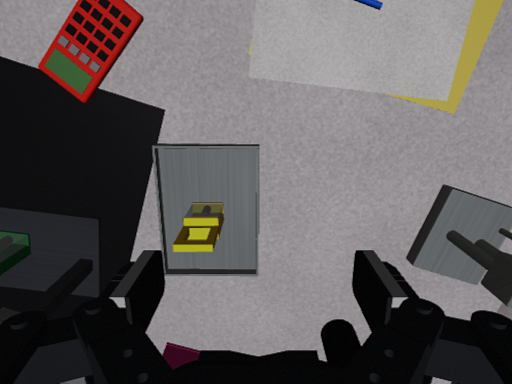

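View pics/top8.png

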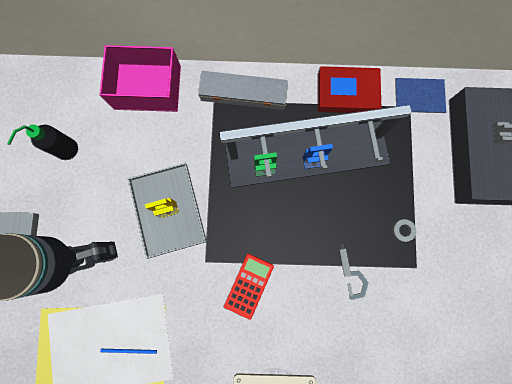

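The yellow case stands upright mid-tray, at (163,208) in the top view and (365,187) in the scene view. Green (265,160) and blue (318,155) hang as before, and the arm is clear of everything. I'll hand it in.

```bash
python3 -c "
from bench import *
hand_in(); print(get_obs()['time'])"
```

```text
the job is handed in; nothing more can be done
the job is handed in; nothing more can be done
```

The yellow case is standing upright on its base near the middle of the steel tray, released, and I handed the job in at about 20 s of the 38 s allowed.

- **Picking up:** I gripped the tab across its sides (opening about 49 mm), raised the case 24 mm over the peg's upturned tip and slid it 140 mm along the peg line towards the robot. It did not shift in the hand.
- **Setting down:** I lowered it in 1.5 mm steps until it touched the tray floor. Contact came at the predicted height with about 9 N, the highest force I read on the wrist. I then opened the fingers and backed straight up.
- **Last checks:** Pictures from all three cameras show the yellow case upright in the tray. The green and blue cases still hang on their pegs. The arm is clear of everything, with the wrist force back near zero.
- **Disagreement:** My rough readings from the scene camera put the tray 6–9 mm further from the robot than the top and wrist views, which agreed with each other. I used those two, and the case ended up well inside the walls.

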